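# Click a nylon former onto the forming pin of a goldsmith's bender

## Robot

A 6-joint arm with a two-finger parallel gripper is mounted at the origin on the work surface. World frame = base frame: x ahead of the robot, y to its left, z up, the work surface at z = 0. Lengths are in m, angles in rad, forces in N, time in s.
With the tool pointing down it reaches from about 0.425 to 0.95 m from the base axis. Payload 3.5 kg.
Tool frame: the origin (TCP) lies between the finger pads; the fingertips stand 14 mm ahead of it and the grasp point (between the pads) lies 5 mm behind it; z points along the fingers, y is the line along which they close (so a half turn about z gives the same grasp; the last joint's range is limited). The gripper opens to 85 mm and grips with 20 to 120 N. Pads are 22 mm wide; open, the fingers measure 114 mm over their backs; the gripper's body (76 mm by 85 mm) begins 54 mm behind the grasp point. The pads swing forward as they close: fully open they stand 13 mm farther back than shut.
Start: joints at [-1.272, 0.286, 1.577, -0, 1.279, -0.15], TCP at [0.293, -0.608, 0.245] pointing down, gripper open.
Joint ranges: [-2.77, 2.77], [-0.9, 2.22], [0.21, 2.48], [-1.53, 4.67], [0.24, 2.81], [-2.84, 2.84]. Speed limits (rad/s): [2.79, 2.79, 3.14, 3.14, 3.14, 3.14].

## Interface

Orientations are given as a unit quaternion [x, y, z, w].
In Python, from plant import * gives the robot as it stands.
- The arm moves only by the tool step_arm, never from a script. Its argument "commands" is a list of rows, each an object of numbers: "gripper": the gripper's target within -1 to 1 (shut at 1, half-way at 0, fully open at -1); "x", "y", "z": the shift along the tool's x, y, z in mm; "spin": the turn about the tool's z in degrees. A call has exactly 10 rows; each row shifts and turns the commanded pose from where the row before left it, along the tool's axes as they then stand; what a row does not reach is not made up. A row lasts 1/10 s, in which the tool goes at most 50 mm and 8.59 degrees, less where a joint would pass 70% of its speed; a pose out of reach is approached as far as the arm can. A call with a gripper value outside its range is refused whole. The fingers move at their own pace and stop on an object; "force" is the grip in N (left out, the last holds). Time passes only in rows, so rows that do not move let the fingers close, or fill a call up. It gives the time, the measured TCP pose, the force, the opening and the grip force at its end, in the units of the state.
- get_state(): the state, without advancing time (a new reading comes with each control period).
- read_camera(name): name is "side" or "top"; returns a dict with "color" (384x512x3 uint8, red, green, blue), "z_map" (384x512 float32, m along the optical axis (not along the pixel's ray), 0 where there is no reading), "fx", "fy", "cx", "cy" (pixels), "eye" and "attitude" of the camera in the world. Camera axes: x right, y up, looking along -z (the intrinsics and any distortion apply to the point x, -y, -z); pixel columns grow to the right and rows downward; lengths in m; the calibration is good to about 2 mm. A picture is of the moment at which its call begins.
- sign_off(): hands the job in; it is judged then, once.
The state is a dict: "time": time; "qpos": joint angles; "dq": joint speeds; "joint_efforts": joint torques, N m; "eef_pos": TCP position; "tcp_rot": TCP orientation; "contact_force": force on the tool from outside, world axes, zero at the start; "wrist_torque": the same for the moment, N m; "opening": opening from 0.0 (shut) to 1.0 (fully open); "finger_force": force on a finger pad.
Only numpy, scipy, OpenCV 4.12 (cv2) and the standard library are available. Lean on these libraries where they do the work, as an engineer would, in place of code of your own. Each camera call takes 0.05 s, during which the arm holds its last target. There are 200 camera calls.

## Task

Take the white nylon former from its wooden rack and slide it down over the forming pin of the green bench bender, easing it past the two sprung balls until they click into its groove and it stands fully home on its seat, then let go of it. Use light hand pressure only, feeling your way and never forcing it, and leave the bender's lever, the other formers, the hammer and the round pot where they are.

Things in the scene. Friction and masses are not known exactly. Their poses are not given: they have to be found in the camera images.
- former: White nylon former: an upright sleeve, 42 mm outside diameter, 42 mm tall, 55 g, with an 18 mm through bore. Halfway up the bore is a groove, 8 mm wide and 3.5 mm deep, for the balls, so it works either way up and at any yaw. Origin at the centre of its underside, z up. It stands on one of the rack's three places (which one varies)
- bender: Bender, fixed to the bench: green cast base 150 mm (x) by 110 mm (y), 16 mm thick; origin at bench level on the forming pin's axis, z up. The upright pin is oiled steel, 16 mm thick, its top 5 mm tapering to 10 mm; it rises 51 mm from a rigid seat flange 36 mm across. Pin and seat are locked together at a height that is not measured: the seat is 32 to 50 mm above the bench
- ball_l (a joint): Sprung 8 mm ball in the pin's +y side: 0 = fully out (2.5 mm proud), 0.0025 m = pressed flush. The balls are 20.5 mm above the seat. A former's foot meets them 24 mm above the seat and needs some 10 to 15 N of push to press them in; then they rub at 2 to 3 N, which holds a former let go there; 2 mm above the seat they begin to snap into the groove and draw the former down
- ball_r (a joint): The same ball in the pin's -y side; both are out again when the former is home, its foot on the rigid seat. Keep the force between former and bender below 25 N: more counts as forcing. (These two readings are far too coarse to tell the click: feel it)
- roller (a point): Top centre of the upright steel roller (30 mm thick, top 81 mm above the bench, its axle 6 mm higher) on the bender's lever, which swings about the pin's axis; it stands 85 mm from that axis on the bender's +x side. The lever's wooden grip is low and reaches 0.32 m from the axis. A fixed stop pin (12 mm thick, top 66 mm above the bench) is at x -56, y -18 mm in the bender's frame
- rack: Wooden rack, fixed, 75 mm (x) by 250 mm (y), 14 mm thick, origin at the centre of its underside; the formers stand on its top over three wooden pegs (12 mm thick, 17 mm high) at y = -80, 0 and +80 mm in this frame
- former_brass: Brass former, 34 mm in diameter, 42 mm tall, on the rack; leave it. Origin at the centre of its underside
- former_steel: Steel former, 28 mm in diameter, 42 mm tall, on the rack; leave it. Origin at the centre of its underside
- hammer: Hammer lying on the bench, 260 mm long; leave it
- pot: Round dark steel pot, 66 mm across and 24 mm high, on the bench; leave it. Origin at the centre of its underside
There are look-alikes about, which are no part of the job. Several things have the shape of the former; the one meant has the colours described above.

How it is judged:
By the outcome, as a careful person would: the job done as asked, in the order asked, and still so for the second after the job is handed in, with the robot touching nothing.
It also fails if it takes over 46 s, if anything falls off the work surface, if the arm or the gripper's body presses on something with over 40 N, if the wrist force passes 120 N, or if a joint passes its speed limit or range.

## Working session

There is one attempt and no reset: what is moved stays moved. The work goes in short steps, Python scripts to look and compute and a tool call to move; the robot and the scene stay as the last step left them, time stands still between calls to the robot, and variables do not carry over. Pictures are saved under pics/ and viewed, at most 10 in all, crops included, and the job is handed in when it is done.

Besides the shell and the picture viewer there is one more tool, called in YAML: its name, and indented under it one key for each argument. step_arm: Moves the arm, as the interface text tells. Its arguments: {"type":"object","properties":{"commands":{"type":"array"},"force":{"type":"number"}},"required":["commands"]}

```bash
mkdir -p pics; cat > h.py <<'E'
from plant import *
import numpy as np, cv2
from scipy.spatial.transform import Rotation as R
def cam(n):
    c=read_camera(n); np.savez(n+'.npz',**{k:np.asarray(v) for k,v in c.items()}); return c
def rot(c):
    a=np.asarray(c['attitude'],float)
    return a if a.shape==(3,3) else R.from_quat(a).as_matrix()
def cloud(c):
    z=np.asarray(c['z_map']); v,u=np.mgrid[:384,:512]
    p=np.stack([(u-c['cx'])*z/c['fx'],-(v-c['cy'])*z/c['fy'],-z],-1)
    return p@rot(c).T+np.asarray(c['eye'])
E
python3 - <<'E'
from h import *
for n in('top','side'):
    c=cam(n); print(n,{k:v for k,v in c.items() if k not in('color','z_map')})
    cv2.imwrite(f'pics/{n}0.png',cv2.resize(c['color'][:,:,::-1],(800,600),interpolation=cv2.INTER_CUBIC))
s=get_state();print(s)
E
```

```text
top {'fx': 474.3251916643156, 'fy': 474.3251916643156, 'cx': 261.3177478136346, 'cy': 186.54198298878592, 'eye': array([0.51700525, 0.15882393, 1.25078245]), 'attitude': array([-0.01836733,  0.01880352,  0.7176543 , -0.69590327])}
side {'fx': 349.20598981772906, 'fy': 349.20598981772906, 'cx': 253.50627935171667, 'cy': 188.04249063029764, 'eye': array([0.27418465, 0.72864254, 0.54969632]), 'attitude': array([-0.10788806,  0.44837962,  0.86311044, -0.20580635])}
{'time': 0.1, 'qpos': array([-1.27199522e+00,  2.87065965e-01,  1.57804030e+00, -3.59353240e-05,
        1.27860029e+00, -1.50030714e-01]), 'dq': array([-0.00070366, -0.00155289, -0.00250087, -0.00117058,  0.00105079,
        0.00019724]), 'joint_efforts': array([ 7.86758228e-04, -4.07300699e+01, -2.93698311e+01, -1.06699731e-04,
        3.38136975e-03, -7.16611709e-06]), 'eef_pos': array([ 0.29272268, -0.607594  ,  0.24408763]), 'tcp_rot': array([ 9.74922555e-01,  2.22541895e-01, -9.57016896e-05, -1.05274503e-03]), 'contact_force': array([ 0.23837705, -0.37645886,  0.40114394]), 'wrist_torque': array([-0.01990639, -0.02595794, -0.015791  ]), 'finger_force': 0.0, 'opening': 1.0000722381105422}
```

View pics/top0.png

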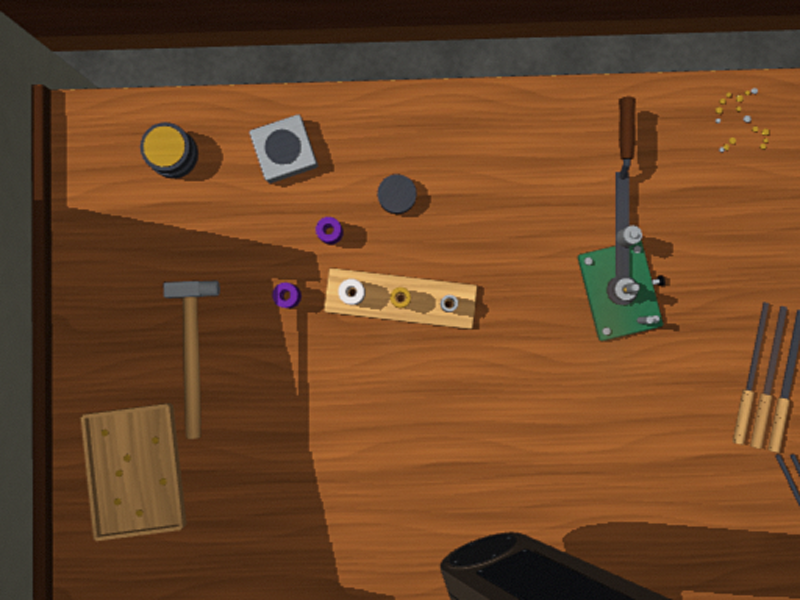

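View pics/side0.png

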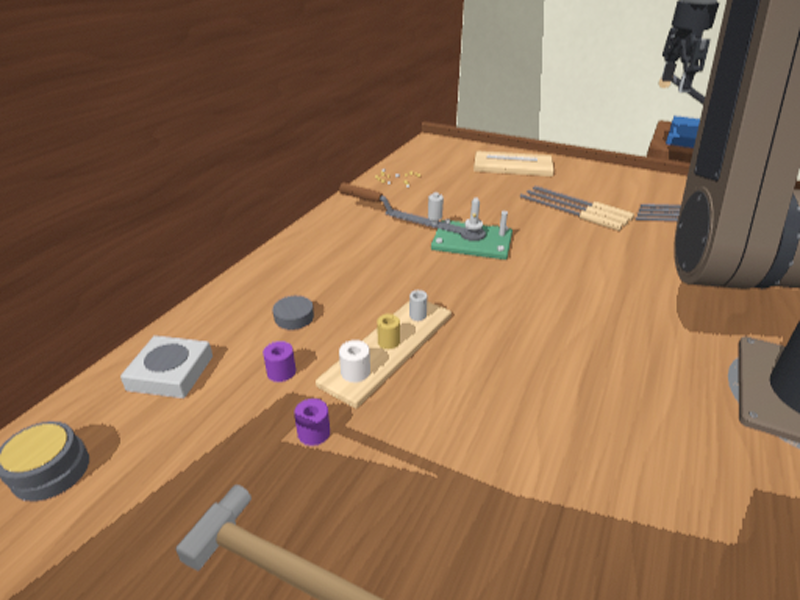

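The top picture shows these former-shaped candidates: white (351,292), brass (400,297) and steel (449,303) on the rack, and purple ones at (329,230) and (286,295) on the bench. Only the one at (351,292) is white and stands on the rack, so it fits. The bender's pin is at about (627,289) and its roller at (632,234).

```bash
python3 - <<'E'
from h import *
T=dict(np.load('top.npz')); P=cloud(T); col=T['color'].astype(int)
def reg(P,x0,y0,r): 
    return P[(np.hypot(P[...,0]-x0,P[...,1]-y0)<r)]
def at(u,v): return P[int(v/1.5625),int(u/1.5625)]
for n,u,v in [('former edge',351,284),('brass',400,290),('steel',449,296),('rack',335,280),('pin',627,289),('roller',632,234),('stop',652,320),('bench',550,400),('base',600,320)]: print(n,at(u,v).round(4))
# fit of circles on top rims
def fit(u,v,z0,z1,r):
    c=at(u,v); m=(P[...,2]>z0)&(P[...,2]<z1)&(np.hypot(P[...,0]-c[0],P[...,1]-c[1])<r); q=P[m]
    (x,y),rr=cv2.minEnclosingCircle(q[:,:2].astype(np.float32)); print('fit',u,v,x,y,rr,q[:,2].mean(),len(q), q[:,:2].mean(0))
fit(351,284,.050,.062,.04);fit(400,290,.050,.062,.035);fit(449,296,.05,.062,.035);fit(632,234,.07,.095,.03)
q=reg(P,*at(627,289)[:2],.03); print(np.histogram(q[:,2],bins=np.arange(0,.12,.004)))
a=T['color'][:,:,::-1]
A=cv2.resize(a[165,:][None] if 0 else a[160:215,205:310],(800,419),interpolation=cv2.INTER_CUBIC)
B=cv2.resize(a[140:225,365:435],(494,600),interpolation=cv2.INTER_CUBIC)
S=dict(np.load('side.npz')); s=S['color'][:,:,::-1]
C=cv2.resize(s[115:170,270:335],(600,508),interpolation=cv2.INTER_CUBIC)
cv2.imwrite('pics/a.png',A)
o=np.zeros((508,800,3),np.uint8); b=cv2.resize(B,(400,486)); o[:486,:400]=b; o[:338,400:]=cv2.resize(C,(400,338)); cv2.imwrite('pics/b.png',o)
E
```

```text
former edge [0.5967 0.2508 0.0566]
brass [0.5842 0.1704 0.0552]
steel [0.5717 0.0926 0.0557]
rack [0.6057 0.2801 0.0133]
pin [ 0.5743 -0.1884  0.0792]
roller [ 0.6604 -0.1983  0.0846]
stop [ 0.5238 -0.2302  0.0654]
bench [ 0.3934 -0.0748  0.0005]
base [ 0.5267 -0.16    0.0181]
fit 351 284 0.5839025378227234 0.2496984302997589 0.021025463938713074 0.05571250584104751 177 [0.58336194 0.24987235]
fit 400 290 0.5721721649169922 0.17077912390232086 0.01665412075817585 0.05592640352771681 99 [0.57193345 0.17093083]
fit 449 296 0.5604705214500427 0.09249846637248993 0.013897398486733437 0.056101067142473954 57 [0.56018841 0.09248573]
fit 632 234 0.6589926481246948 -0.2006789743900299 0.015184889547526836 0.08122528269042921 121 [ 0.65847188 -0.19955121]
(array([ 0,  0,  3, 43, 94, 67, 63,  9,  0,  4, 32, 63,  8,  3,  1,  1,  7,
        2,  3,  6,  4,  2, 10, 20,  3,  0,  0,  0,  0]), array([0.   , 0.004, 0.008, 0.012, 0.016, 0.02 , 0.024, 0.028, 0.032,
       0.036, 0.04 , 0.044, 0.048, 0.052, 0.056, 0.06 , 0.064, 0.068,
       0.072, 0.076, 0.08 , 0.084, 0.088, 0.092, 0.096, 0.1  , 0.104,
       0.108, 0.112, 0.116]))
```

View pics/a.png

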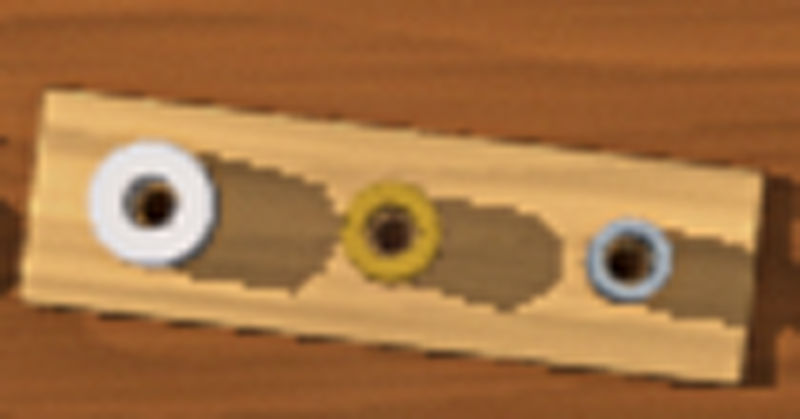

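View pics/b.png

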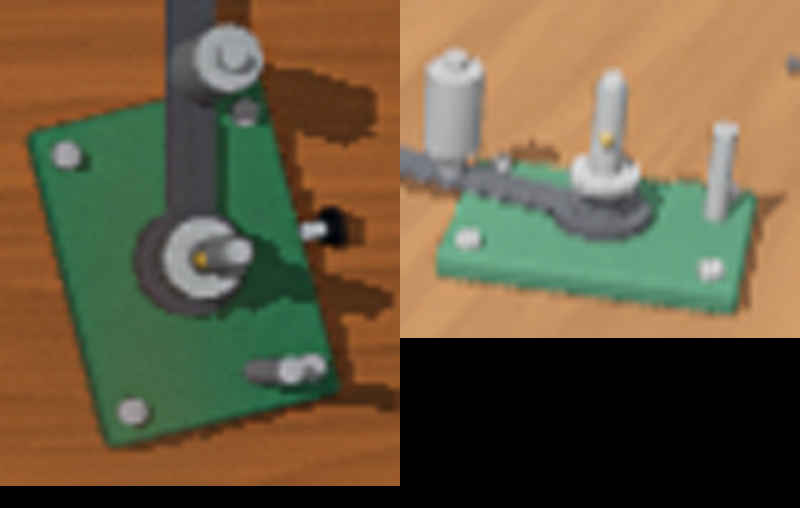

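```bash
python3 - <<'E'
from h import *
from scipy.optimize import least_squares
for n in('top','side'):
    C=dict(np.load(n+'.npz')); P=cloud(C).reshape(-1,3)
    D=P[np.hypot(P[:,0]-.574,P[:,1]+.187)<.028]
    q=D[(D[:,2]>.058)]
    print(n,'zmax',np.sort(q[:,2])[-8:].round(4), 'n',len(q))
    s=q[q[:,2]<.088]
    f=least_squares(lambda p:np.hypot(s[:,0]-p[0],s[:,1]-p[1])-.008,[.572,-.187],loss='soft_l1',f_scale=.001); print('cyl',f.x,np.abs(f.fun).mean())
    t=q[q[:,2]>.09]; print('tip',t.mean(0) if len(t) else 0,len(t))
    h=D[(D[:,2]>.034)&(D[:,2]<.052)]
    (x,y),r=cv2.minEnclosingCircle(h[:,:2].astype(np.float32)); print('seat',x,y,r,np.percentile(h[:,2],[10,50,75,90]).round(4))
    F=P[(np.hypot(P[:,0]-.584,P[:,1]-.25)<.03)&(P[:,2]>.03)]
    f=least_squares(lambda p:np.minimum(0.005,np.abs(np.hypot(F[:,0]-p[0],F[:,1]-p[1])-.021)) if 0 else np.hypot(*(F[F[:,2]<.05][:,:2]-p).T)-.021,[.584,.25],loss='soft_l1',f_scale=.001); print('former side fit',f.x)
    g=F[F[:,2]>.053]
    if len(g): print('former top',cv2.minEnclosingCircle(g[:,:2].astype(np.float32)),np.median(g[:,2]))
    b=P[(np.abs(P[:,2]-.0165)<.004)&(np.hypot(P[:,0]-.574,P[:,1]+.187)<.1)]
    print('base rect',cv2.minAreaRect(b[:,:2].astype(np.float32)))
    bench=P[(abs(P[:,0]-.42)<.03)&(abs(P[:,1]+.05)<.05)]; print('bench',np.median(bench[:,2]))
s=get_state(); print(R.from_quat(s['tcp_rot']).as_matrix().round(3))
E
```

```text
top zmax [0.0945 0.0947 0.0955 0.0957 0.0957 0.0965 0.0985 0.0989] n 59
cyl [ 0.57012609 -0.18498807] 0.002717496869709827
tip [ 0.57444236 -0.1964683   0.0935322 ] 30
seat 0.5741322040557861 -0.19686190783977509 0.01803619973361492 [0.0409 0.0452 0.0465 0.0474]
former side fit [0.56800684 0.25597972]
former top ((0.5837797522544861, 0.2498747557401657), 0.020823875442147255) 0.056154152751101805
base rect ((0.5843119025230408, -0.20518572628498077), (0.16626182198524475, 0.13173805177211761), 12.774697303771973)
bench 0.0004000379303296109
side zmax [0.0937 0.094  0.0945 0.0946 0.0952 0.0952 0.0957 0.0962] n 66
cyl [ 0.56962335 -0.18736932] 0.0024768149212816993
tip [ 0.57356559 -0.19663309  0.09333313] 16
seat 0.5736625790596008 -0.1965688318014145 0.018550731241703033 [0.0408 0.0437 0.0451 0.048 ]
former side fit [0.58434426 0.24800983]
former top ((0.5831030011177063, 0.24911396205425262), 0.021700147539377213) 0.055936299100582815
base rect ((0.5864260196685791, -0.20206309854984283), (0.17103753983974457, 0.1300995647907257), 12.247376441955566)
bench -0.00011638527190815928
[[ 0.901  0.434 -0.001]
 [ 0.434 -0.901  0.002]
 [ 0.    -0.002 -1.   ]]
```

step_arm:
  commands:
    - {"x": 20, "y": -20, "gripper": -1}
    - {"x": 32, "y": -33}
    - {"x": 32, "y": -33}
    - {"x": 32, "y": -33}
    - {"x": 32, "y": -33}
    - {"x": 32, "y": -33}
    - {"x": 32, "y": -33}
    - {"x": 32, "y": -33}
    - {"x": 32, "y": -33}
    - {"x": 32, "y": -33}

```text
invalid input
```

step_arm:
  commands:
    - {"x": 32, "y": -33}
    - {"x": 32, "y": -33}
    - {"x": 32, "y": -33}
    - {"x": 32, "y": -33}
    - {"x": 32, "y": -33}
    - {"x": 32, "y": -33}
    - {"x": 32, "y": -33}
    - {"x": 32, "y": -33}
    - {"x": 20, "y": -20}
    - {"x": 0}

```text
invalid input
```

step_arm:
  commands:
    - {"gripper": -1, "x": 20, "y": -20, "z": 0, "spin": 0}
    - {"gripper": -1, "x": 32, "y": -33, "z": 0, "spin": 0}
    - {"gripper": -1, "x": 32, "y": -33, "z": 0, "spin": 0}
    - {"gripper": -1, "x": 32, "y": -33, "z": 0, "spin": 0}
    - {"gripper": -1, "x": 32, "y": -33, "z": 0, "spin": 0}
    - {"gripper": -1, "x": 32, "y": -33, "z": 0, "spin": 0}
    - {"gripper": -1, "x": 32, "y": -33, "z": 0, "spin": 0}
    - {"gripper": -1, "x": 32, "y": -33, "z": 0, "spin": 0}
    - {"gripper": -1, "x": 32, "y": -33, "z": 0, "spin": 0}
    - {"gripper": -1, "x": 32, "y": -33, "z": 0, "spin": 0}

```text
time: 1.1
eef_pos: [0.4328, -0.1869, 0.245]
tcp_rot: [0.975, 0.222, -0.0, -0.0]
contact_force: [1.3, -0.1, 0.9]
opening: 1.005
finger_force: 0.0
```

step_arm:
  commands:
    - {"gripper": -1, "x": 35, "y": -35, "z": 0, "spin": 0}
    - {"gripper": -1, "x": 35, "y": -35, "z": 0, "spin": 0}
    - {"gripper": -1, "x": 35, "y": -35, "z": 0, "spin": 0}
    - {"gripper": -1, "x": 35, "y": -35, "z": 0, "spin": 0}
    - {"gripper": -1, "x": 35, "y": -35, "z": 0, "spin": 0}
    - {"gripper": -1, "x": 35, "y": -35, "z": 0, "spin": 0}
    - {"gripper": -1, "x": 35, "y": -35, "z": 0, "spin": 0}
    - {"gripper": -1, "x": 35, "y": -35, "z": 0, "spin": 0}
    - {"gripper": -1, "x": 30, "y": -30, "z": 0, "spin": 0}
    - {"gripper": -1, "x": 15, "y": -17, "z": 0, "spin": 0}

```text
time: 2.1
eef_pos: [0.5838, 0.2499, 0.2444]
tcp_rot: [0.975, 0.224, -0.0, -0.0]
contact_force: [-0.2, -0.8, 0.5]
opening: 1.0
finger_force: 0.0
```

step_arm:
  commands:
    - {"gripper": -1, "x": 0, "y": 0, "z": 30, "spin": 0}
    - {"gripper": -1, "x": 0, "y": 0, "z": 30, "spin": 0}
    - {"gripper": -1, "x": 0, "y": 0, "z": 30, "spin": 0}
    - {"gripper": -1, "x": 0, "y": 0, "z": 30, "spin": 0}
    - {"gripper": -1, "x": 0, "y": 0, "z": 30, "spin": 0}
    - {"gripper": -1, "x": 0, "y": 0, "z": 20, "spin": 0}
    - {"gripper": -1, "x": 0, "y": 0, "z": 20, "spin": 0}
    - {"gripper": -1, "x": 0, "y": 0, "z": 10, "spin": 0}
    - {"gripper": -1, "x": 0, "y": 0, "z": 9, "spin": 0}
    - {"gripper": -1, "x": 0, "y": 0, "z": 0, "spin": 0}

```text
time: 3.1
eef_pos: [0.5831, 0.2465, 0.0352]
tcp_rot: [0.975, 0.222, -0.001, 0.0]
contact_force: [0.1, -0.6, -0.4]
opening: 1.004
finger_force: 0.0
```

```bash
python3 - <<'E'
from h import *
s=get_state();print(s['eef_pos'],s['contact_force'])
c=cam('side'); a=c['color'][:,:,::-1]; t=cam('top')['color'][:,:,::-1]
o=np.hstack([cv2.resize(a[150:290,150:310],(400,350),interpolation=cv2.INTER_CUBIC),cv2.resize(t[140:230,180:283],(400,350),interpolation=cv2.INTER_CUBIC)])
cv2.imwrite('pics/g1.png',o)
E
```

```text
[0.58308667 0.24653934 0.03519467] [ 0.11501174 -0.5956377  -0.43796374]
```

View pics/g1.png

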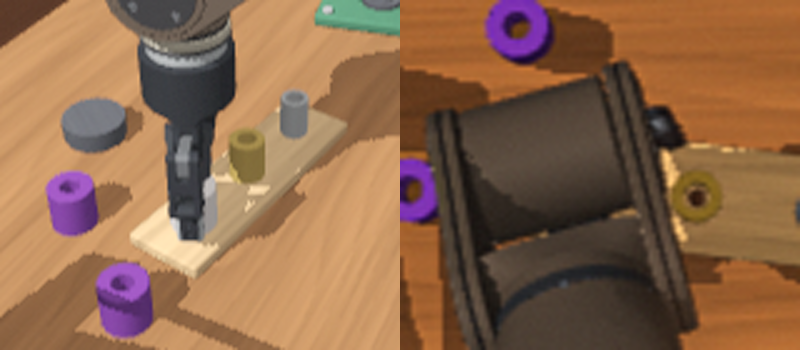

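The white former at (210,205) in the left half stands between the fingers, which clear the brass former at (245,155). The TCP is about 3 mm short in y, so I'll correct that and close.

step_arm:
  commands:
    - {"gripper": -1, "x": 1.8, "y": -2.5, "z": 0, "spin": 0}
    - {"gripper": -1, "x": 0, "y": 0, "z": 0, "spin": 0}
    - {"gripper": 1, "x": 0, "y": 0, "z": 0, "spin": 0}
    - {"gripper": 1, "x": 0, "y": 0, "z": 0, "spin": 0}
    - {"gripper": 1, "x": 0, "y": 0, "z": 0, "spin": 0}
    - {"gripper": 1, "x": 0, "y": 0, "z": 0, "spin": 0}
    - {"gripper": 1, "x": 0, "y": 0, "z": 0, "spin": 0}
    - {"gripper": 1, "x": 0, "y": 0, "z": 0, "spin": 0}
    - {"gripper": 1, "x": 0, "y": 0, "z": 0, "spin": 0}
    - {"gripper": 1, "x": 0, "y": 0, "z": 0, "spin": 0}
  force: 50

```text
time: 4.2
eef_pos: [0.5846, 0.2498, 0.0367]
tcp_rot: [0.975, 0.222, 0.0, -0.0]
contact_force: [0.3, -0.8, 2.6]
opening: 0.486
finger_force: 51.0
```

step_arm:
  commands:
    - {"gripper": 1, "x": 0, "y": 0, "z": -10, "spin": 0}
    - {"gripper": 1, "x": 0, "y": 0, "z": -25, "spin": 0}
    - {"gripper": 1, "x": 0, "y": 0, "z": -30, "spin": 0}
    - {"gripper": 1, "x": 0, "y": 0, "z": -30, "spin": 0}
    - {"gripper": 1, "x": 0, "y": 0, "z": -25, "spin": 0}
    - {"gripper": 1, "x": -10, "y": 20, "z": 0, "spin": 0}
    - {"gripper": 1, "x": -15, "y": 30, "z": 0, "spin": 0}
    - {"gripper": 1, "x": -15, "y": 30, "z": 0, "spin": 0}
    - {"gripper": 1, "x": -15, "y": 30, "z": 0, "spin": 0}
    - {"gripper": 1, "x": -15, "y": 30, "z": 0, "spin": 0}

```text
time: 5.2
eef_pos: [0.5813, 0.0921, 0.1563]
tcp_rot: [0.975, 0.223, -0.0, -0.0]
contact_force: [0.6, -0.2, -0.0]
opening: 0.482
finger_force: 50.7
```

step_arm:
  commands:
    - {"gripper": 1, "x": -15, "y": 30, "z": 0, "spin": 0}
    - {"gripper": 1, "x": -15, "y": 30, "z": 0, "spin": 0}
    - {"gripper": 1, "x": -15, "y": 30, "z": 0, "spin": 0}
    - {"gripper": 1, "x": -15, "y": 30, "z": 0, "spin": 0}
    - {"gripper": 1, "x": -15, "y": 30, "z": 0, "spin": 0}
    - {"gripper": 1, "x": -15, "y": 30, "z": 0, "spin": 0}
    - {"gripper": 1, "x": -15, "y": 30, "z": 0, "spin": 0}
    - {"gripper": 1, "x": -15, "y": 30, "z": 0, "spin": 0}
    - {"gripper": 1, "x": -13, "y": 18, "z": 0, "spin": 0}
    - {"gripper": 1, "x": 0, "y": 0, "z": 0, "spin": 0}

```text
time: 6.2
eef_pos: [0.5734, -0.1994, 0.1564]
tcp_rot: [0.975, 0.221, -0.0, 0.0]
contact_force: [-0.0, -0.1, 0.1]
opening: 0.484
finger_force: 50.7
```

```bash
python3 - <<'E'
from h import *
s=get_state();print(s['eef_pos'],s['contact_force'],s['opening'])
c=cam('side'); a=c['color'][:,:,::-1]; P=cloud(c)
m=(np.hypot(P[...,0]-.574,P[...,1]+.197)<.06)&(P[...,2]>.10)&(P[...,2]<.2)&(c['color'].min(-1)>120)
q=P[m];print(len(q),q.min(0),q.max(0))
cv2.imwrite('pics/p1.png',cv2.resize(a[90:190,230:350],(720,600),interpolation=cv2.INTER_CUBIC))
E
```

```text
[ 0.5733948  -0.19943875  0.1563556 ] [-0.00818564 -0.07250746  0.05262971] 0.48374030161924375
155 [ 0.54055141 -0.2228716   0.13415108] [ 0.59162793 -0.15438176  0.191386  ]
```

View pics/p1.png

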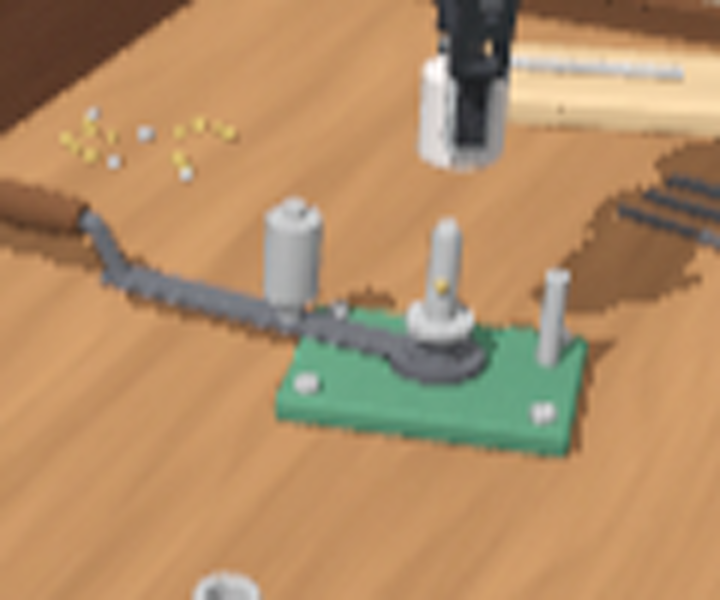

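```bash
python3 - <<'E'
from h import *
c=dict(np.load('side.npz')); M=rot(c)
def pj(p):
    d=M.T@(np.array(p)-c['eye']); return np.array([c['cx']+c['fx']*d[0]/-d[2], c['cy']-c['fy']*d[1]/-d[2]])
cr=lambda p:((pj(p)-[230,90]+.5)*6-.5).round(1)
for z in(.045,.07,.094): print('pin',z,cr([.574,-.1967,z]))
for z in(.1337,.155,.1757): print('former',z,cr([.5734,-.1994,z]))
for d in([.01,0,0],[0,.01,0]): print(cr(np.array([.574,-.1967,.094])+d)-cr([.574,-.1967,.094]))
P=cloud(c); col=c['color'].astype(int)
X,Y=np.meshgrid(range(425,450,6),range(75,160,6))
pts=[P[90+y//6,230+x//6] for x,y in zip(X.ravel(),Y.ravel()) if col[90+y//6,230+x//6].min()>120]
from scipy.optimize import least_squares
pts=np.array(pts);print(len(pts))
f=least_squares(lambda p:np.hypot(pts[:,0]-p[0],pts[:,1]-p[1])-.021,[.573,-.199],loss='soft_l1',f_scale=.001);print(f.x,np.abs(f.fun).mean())
g=col[90:190,230:350].min(-1)
for y in (108,120,132,138): print('row',y,g[y//6,66:90])
for y in (240,264): print('row',y,g[y//6,66:82])
E
```

```text
pin 0.045 [438.8 319.5]
pin 0.07 [442.7 275.5]
pin 0.094 [446.6 232. ]
former 0.1337 [456.2 155.9]
former 0.155 [459.9 114.7]
former 0.1757 [463.6  73.6]
[-18.9  -3.8]
[-7.   7.9]
75
[ 0.56941221 -0.19885357] 0.007654426712295252
row 108 [ 97  97  95  98 198 204 209 213 181 162  53  55  52  44  44 100 134 142
 141 143 143 143 144 145]
row 120 [ 97  98 100 103 195 207 210 214 157 144  55  52  59  52  53 114 137 141
 120 116 122 122 122 122]
row 132 [ 99 102 102 123 197 207 211 187 171 117  53  43  53  52  63 117 139 142
 105  99  99  98  98 100]
row 138 [102 101 101 130 199 208 212 202 174 116  45  44  50  43  61 122 141 142
 100  99  98  98  99 103]
row 240 [ 95  97  98 100 103 102 176 184 184 169 138 101  99 100  97  99]
row 264 [103 106 105 104 100 138 183 186 176 153 116 100 100  98  97  98]
```

step_arm:
  commands:
    - {"gripper": 1, "x": 3.3, "y": -2.2, "z": 5, "spin": 0}
    - {"gripper": 1, "x": 0, "y": 0, "z": 10, "spin": 0}
    - {"gripper": 1, "x": 0, "y": 0, "z": 10, "spin": 0}
    - {"gripper": 1, "x": 0, "y": 0, "z": 8, "spin": 0}
    - {"gripper": 1, "x": 0, "y": 0, "z": 0, "spin": 0}
    - {"gripper": 1, "x": 0, "y": 0, "z": 0, "spin": 0}
    - {"gripper": 1, "x": 0, "y": 0, "z": 0, "spin": 0}
    - {"gripper": 1, "x": 0, "y": 0, "z": 0, "spin": 0}
    - {"gripper": 1, "x": 0, "y": 0, "z": 0, "spin": 0}
    - {"gripper": 1, "x": 0, "y": 0, "z": 0, "spin": 0}
  force: 35

```text
time: 7.25
eef_pos: [0.5763, -0.1936, 0.1237]
tcp_rot: [0.975, 0.222, 0.0, 0.0]
contact_force: [-0.0, 0.4, 0.8]
opening: 0.483
finger_force: 50.7
```

```bash
python3 - <<'E'
from h import *
s=get_state();print(s['eef_pos'],s['contact_force'])
c=cam('side'); a=c['color'][:,:,::-1]
t=cam('top')['color'][:,:,::-1]
cv2.imwrite('pics/p2.png',cv2.resize(a[105:165,275:335],(600,600),interpolation=cv2.INTER_CUBIC))
E
```

```text
[ 0.5762689  -0.19360701  0.12367763] [-0.02608819  0.40162173  0.77314673]
```

View pics/p2.png

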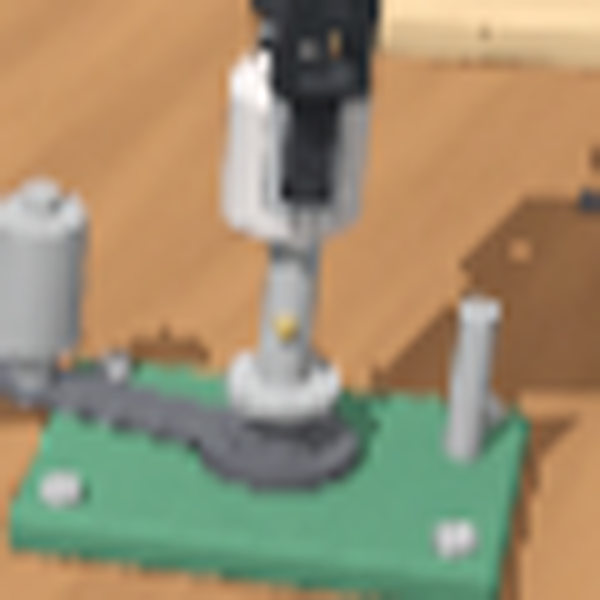

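The former's foot is centred at about (292,215), with the pin's axis line at about 299 there, so it stands roughly 2 mm to the left. That agrees with the settled TCP reading, so I'll correct it and feel downward.

step_arm:
  commands:
    - {"gripper": 1, "x": -1.9, "y": 1.8, "z": 0, "spin": 0}
    - {"gripper": 1, "x": 0, "y": 0, "z": 0, "spin": 0}
    - {"gripper": 1, "x": 0, "y": 0, "z": 0, "spin": 0}
    - {"gripper": 1, "x": 0, "y": 0, "z": 1, "spin": 0}
    - {"gripper": 1, "x": 0, "y": 0, "z": 1, "spin": 0}
    - {"gripper": 1, "x": 0, "y": 0, "z": 1, "spin": 0}
    - {"gripper": 1, "x": 0, "y": 0, "z": 1, "spin": 0}
    - {"gripper": 1, "x": 0, "y": 0, "z": 1, "spin": 0}
    - {"gripper": 1, "x": 0, "y": 0, "z": 1, "spin": 0}
    - {"gripper": 1, "x": 0, "y": 0, "z": 0, "spin": 0}

```text
time: 8.35
eef_pos: [0.5751, -0.1958, 0.1171]
tcp_rot: [0.975, 0.223, -0.0, -0.0]
contact_force: [-0.1, 1.5, 0.1]
opening: 0.483
finger_force: 50.7
```

step_arm:
  commands:
    - {"gripper": 1, "x": 0, "y": 0, "z": 0.5, "spin": 0}
    - {"gripper": 1, "x": 0, "y": 0, "z": 0.5, "spin": 0}
    - {"gripper": 1, "x": 0, "y": 0, "z": 0.5, "spin": 0}
    - {"gripper": 1, "x": 0, "y": 0, "z": 0.5, "spin": 0}
    - {"gripper": 1, "x": 0, "y": 0, "z": 0.5, "spin": 0}
    - {"gripper": 1, "x": 0, "y": 0, "z": 0.5, "spin": 0}
    - {"gripper": 1, "x": 0, "y": 0, "z": 0, "spin": 0}
    - {"gripper": 1, "x": 0, "y": 0, "z": 0, "spin": 0}
    - {"gripper": 1, "x": 0, "y": 0, "z": 0, "spin": 0}
    - {"gripper": 1, "x": 0, "y": 0, "z": 0, "spin": 0}

```text
time: 9.35
eef_pos: [0.5752, -0.1959, 0.1143]
tcp_rot: [0.975, 0.223, -0.0, -0.0]
contact_force: [-0.1, 0.4, -0.6]
opening: 0.478
finger_force: 50.7
```

step_arm:
  commands:
    - {"gripper": 1, "x": 0, "y": 0, "z": 0.5, "spin": 0}
    - {"gripper": 1, "x": 0, "y": 0, "z": 0.5, "spin": 0}
    - {"gripper": 1, "x": 0, "y": 0, "z": 0.5, "spin": 0}
    - {"gripper": 1, "x": 0, "y": 0, "z": 0.5, "spin": 0}
    - {"gripper": 1, "x": 0, "y": 0, "z": 0.5, "spin": 0}
    - {"gripper": 1, "x": 0, "y": 0, "z": 0.5, "spin": 0}
    - {"gripper": 1, "x": 0, "y": 0, "z": 0, "spin": 0}
    - {"gripper": 1, "x": 0, "y": 0, "z": 0, "spin": 0}
    - {"gripper": 1, "x": 0, "y": 0, "z": 0, "spin": 0}
    - {"gripper": 1, "x": 0, "y": 0, "z": 0, "spin": 0}

```text
time: 10.35
eef_pos: [0.5753, -0.1963, 0.1114]
tcp_rot: [0.975, 0.223, 0.0, 0.0]
contact_force: [0.1, -3.7, -1.5]
opening: 0.484
finger_force: 50.7
```

step_arm:
  commands:
    - {"gripper": 1, "x": 0, "y": 0, "z": 0.5, "spin": 0}
    - {"gripper": 1, "x": 0, "y": 0, "z": 0.5, "spin": 0}
    - {"gripper": 1, "x": 0, "y": 0, "z": 0.5, "spin": 0}
    - {"gripper": 1, "x": 0, "y": 0, "z": 0.5, "spin": 0}
    - {"gripper": 1, "x": 0, "y": 0, "z": 0.5, "spin": 0}
    - {"gripper": 1, "x": 0, "y": 0, "z": 0.5, "spin": 0}
    - {"gripper": 1, "x": 0, "y": 0, "z": 0, "spin": 0}
    - {"gripper": 1, "x": 0, "y": 0, "z": 0, "spin": 0}
    - {"gripper": 1, "x": 0, "y": 0, "z": 0, "spin": 0}
    - {"gripper": 1, "x": 0, "y": 0, "z": 0, "spin": 0}

```text
time: 11.35
eef_pos: [0.5754, -0.1963, 0.1085]
tcp_rot: [0.975, 0.223, 0.0, 0.0]
contact_force: [0.7, -5.7, 1.1]
opening: 0.482
finger_force: 50.8
```

step_arm:
  commands:
    - {"gripper": 1, "x": -0.2, "y": 0.6, "z": 0, "spin": 0}
    - {"gripper": 1, "x": 0, "y": 0, "z": 1, "spin": 0}
    - {"gripper": 1, "x": 0, "y": 0, "z": 1, "spin": 0}
    - {"gripper": 1, "x": 0, "y": 0, "z": 1, "spin": 0}
    - {"gripper": 1, "x": 0, "y": 0, "z": 1, "spin": 0}
    - {"gripper": 1, "x": 0, "y": 0, "z": 1, "spin": 0}
    - {"gripper": 1, "x": 0, "y": 0, "z": 1, "spin": 0}
    - {"gripper": 1, "x": 0, "y": 0, "z": 1, "spin": 0}
    - {"gripper": 1, "x": 0, "y": 0, "z": 0, "spin": 0}
    - {"gripper": 1, "x": 0, "y": 0, "z": 0, "spin": 0}

```text
time: 12.35
eef_pos: [0.5752, -0.1965, 0.101]
tcp_rot: [0.975, 0.223, -0.0, -0.0]
contact_force: [0.3, -4.6, -0.4]
opening: 0.477
finger_force: 50.8
```

step_arm:
  commands:
    - {"gripper": 1, "x": -0.2, "y": 0.4, "z": 0, "spin": 0}
    - {"gripper": 1, "x": 0, "y": 0, "z": 0.6, "spin": 0}
    - {"gripper": 1, "x": 0, "y": 0, "z": 0.6, "spin": 0}
    - {"gripper": 1, "x": 0, "y": 0, "z": 0.6, "spin": 0}
    - {"gripper": 1, "x": 0, "y": 0, "z": 0.6, "spin": 0}
    - {"gripper": 1, "x": 0, "y": 0, "z": 0.6, "spin": 0}
    - {"gripper": 1, "x": 0, "y": 0, "z": 0.6, "spin": 0}
    - {"gripper": 1, "x": 0, "y": 0, "z": 0.6, "spin": 0}
    - {"gripper": 1, "x": 0, "y": 0, "z": 0.4, "spin": 0}
    - {"gripper": 1, "x": 0, "y": 0, "z": 0, "spin": 0}

```text
time: 13.35
eef_pos: [0.5751, -0.1967, 0.0964]
tcp_rot: [0.975, 0.222, -0.0, -0.0]
contact_force: [-0.3, -0.6, -0.3]
opening: 0.482
finger_force: 50.8
```

step_arm:
  commands:
    - {"gripper": 1, "x": 0, "y": 0, "z": 0.4, "spin": 0}
    - {"gripper": 1, "x": 0, "y": 0, "z": 0.4, "spin": 0}
    - {"gripper": 1, "x": 0, "y": 0, "z": 0.4, "spin": 0}
    - {"gripper": 1, "x": 0, "y": 0, "z": 0.4, "spin": 0}
    - {"gripper": 1, "x": 0, "y": 0, "z": 0.4, "spin": 0}
    - {"gripper": 1, "x": 0, "y": 0, "z": 0.4, "spin": 0}
    - {"gripper": 1, "x": 0, "y": 0, "z": 0.3, "spin": 0}
    - {"gripper": 1, "x": 0, "y": 0, "z": 0.3, "spin": 0}
    - {"gripper": 1, "x": 0, "y": 0, "z": 0, "spin": 0}
    - {"gripper": 1, "x": 0, "y": 0, "z": 0, "spin": 0}

```text
time: 14.35
eef_pos: [0.5753, -0.197, 0.0937]
tcp_rot: [0.975, 0.223, 0.0, -0.0]
contact_force: [0.8, 0.6, -1.0]
opening: 0.482
finger_force: 50.8
```

step_arm:
  commands:
    - {"gripper": 1, "x": 0, "y": 0, "z": 0.4, "spin": 0}
    - {"gripper": 1, "x": 0, "y": 0, "z": 0.4, "spin": 0}
    - {"gripper": 1, "x": 0, "y": 0, "z": 0.4, "spin": 0}
    - {"gripper": 1, "x": 0, "y": 0, "z": 0.3, "spin": 0}
    - {"gripper": 1, "x": 0, "y": 0, "z": 0, "spin": 0}
    - {"gripper": 1, "x": 0, "y": 0, "z": 0, "spin": 0}
    - {"gripper": 1, "x": 0, "y": 0, "z": 0, "spin": 0}
    - {"gripper": 1, "x": 0, "y": 0, "z": 0, "spin": 0}
    - {"gripper": 1, "x": 0, "y": 0, "z": 0, "spin": 0}
    - {"gripper": 1, "x": 0, "y": 0, "z": 0, "spin": 0}

```text
time: 15.35
eef_pos: [0.5753, -0.197, 0.0922]
tcp_rot: [0.975, 0.223, 0.0, 0.0]
contact_force: [-0.2, -0.2, -0.5]
opening: 0.483
finger_force: 50.8
```

step_arm:
  commands:
    - {"gripper": 1, "x": 0, "y": 0, "z": 0.3, "spin": 0}
    - {"gripper": 1, "x": 0, "y": 0, "z": 0.3, "spin": 0}
    - {"gripper": 1, "x": 0, "y": 0, "z": 0.3, "spin": 0}
    - {"gripper": 1, "x": 0, "y": 0, "z": 0.3, "spin": 0}
    - {"gripper": 1, "x": 0, "y": 0, "z": 0, "spin": 0}
    - {"gripper": 1, "x": 0, "y": 0, "z": 0, "spin": 0}
    - {"gripper": 1, "x": 0, "y": 0, "z": 0, "spin": 0}
    - {"gripper": 1, "x": 0, "y": 0, "z": 0, "spin": 0}
    - {"gripper": 1, "x": 0, "y": 0, "z": 0, "spin": 0}
    - {"gripper": 1, "x": 0, "y": 0, "z": 0, "spin": 0}

```text
time: 16.35
eef_pos: [0.5753, -0.197, 0.091]
tcp_rot: [0.975, 0.223, 0.0, 0.0]
contact_force: [0.3, -0.1, -1.1]
opening: 0.483
finger_force: 50.8
```

step_arm:
  commands:
    - {"gripper": 1, "x": 0, "y": 0, "z": 0.3, "spin": 0}
    - {"gripper": 1, "x": 0, "y": 0, "z": 0.3, "spin": 0}
    - {"gripper": 1, "x": 0, "y": 0, "z": 0.3, "spin": 0}
    - {"gripper": 1, "x": 0, "y": 0, "z": 0.3, "spin": 0}
    - {"gripper": 1, "x": 0, "y": 0, "z": 0.2, "spin": 0}
    - {"gripper": 1, "x": 0, "y": 0, "z": 0, "spin": 0}
    - {"gripper": 1, "x": 0, "y": 0, "z": 0, "spin": 0}
    - {"gripper": 1, "x": 0, "y": 0, "z": 0, "spin": 0}
    - {"gripper": 1, "x": 0, "y": 0, "z": 0, "spin": 0}
    - {"gripper": 1, "x": 0, "y": 0, "z": 0, "spin": 0}

```text
time: 17.35
eef_pos: [0.5754, -0.1971, 0.0898]
tcp_rot: [0.975, 0.223, 0.0, 0.0]
contact_force: [-0.1, -0.6, 1.0]
opening: 0.483
finger_force: 50.8
```

step_arm:
  commands:
    - {"gripper": 1, "x": 0, "y": 0, "z": 0.3, "spin": 0}
    - {"gripper": 1, "x": 0, "y": 0, "z": 0.3, "spin": 0}
    - {"gripper": 1, "x": 0, "y": 0, "z": 0.2, "spin": 0}
    - {"gripper": 1, "x": 0, "y": 0, "z": 0.2, "spin": 0}
    - {"gripper": 1, "x": 0, "y": 0, "z": 0, "spin": 0}
    - {"gripper": 1, "x": 0, "y": 0, "z": 0, "spin": 0}
    - {"gripper": 1, "x": 0, "y": 0, "z": 0, "spin": 0}
    - {"gripper": 1, "x": 0, "y": 0, "z": 0, "spin": 0}
    - {"gripper": 1, "x": 0, "y": 0, "z": 0, "spin": 0}
    - {"gripper": 1, "x": 0, "y": 0, "z": 0, "spin": 0}

```text
time: 18.35
eef_pos: [0.5756, -0.1973, 0.0891]
tcp_rot: [0.975, 0.223, 0.0, 0.0]
contact_force: [0.0, -1.6, 5.7]
opening: 0.481
finger_force: 51.1
```

step_arm:
  commands:
    - {"gripper": 1, "x": 0, "y": 0, "z": 0.2, "spin": 0}
    - {"gripper": 1, "x": 0, "y": 0, "z": 0.2, "spin": 0}
    - {"gripper": 1, "x": 0, "y": 0, "z": 0.2, "spin": 0}
    - {"gripper": 1, "x": 0, "y": 0, "z": 0.2, "spin": 0}
    - {"gripper": 1, "x": 0, "y": 0, "z": 0, "spin": 0}
    - {"gripper": 1, "x": 0, "y": 0, "z": 0, "spin": 0}
    - {"gripper": 1, "x": 0, "y": 0, "z": 0, "spin": 0}
    - {"gripper": 1, "x": 0, "y": 0, "z": 0, "spin": 0}
    - {"gripper": 1, "x": 0, "y": 0, "z": 0, "spin": 0}
    - {"gripper": 1, "x": 0, "y": 0, "z": 0, "spin": 0}

```text
time: 19.35
eef_pos: [0.5757, -0.1974, 0.0888]
tcp_rot: [0.975, 0.223, 0.0, 0.001]
contact_force: [-0.2, -1.4, 7.1]
opening: 0.482
finger_force: 51.5
```

step_arm:
  commands:
    - {"gripper": 1, "x": 0, "y": 0, "z": 0.2, "spin": 0}
    - {"gripper": 1, "x": 0, "y": 0, "z": 0.2, "spin": 0}
    - {"gripper": 1, "x": 0, "y": 0, "z": 0.2, "spin": 0}
    - {"gripper": 1, "x": 0, "y": 0, "z": 0, "spin": 0}
    - {"gripper": 1, "x": 0, "y": 0, "z": 0, "spin": 0}
    - {"gripper": 1, "x": 0, "y": 0, "z": 0, "spin": 0}
    - {"gripper": 1, "x": 0, "y": 0, "z": 0, "spin": 0}
    - {"gripper": 1, "x": 0, "y": 0, "z": 0, "spin": 0}
    - {"gripper": 1, "x": 0, "y": 0, "z": 0, "spin": 0}
    - {"gripper": 1, "x": 0, "y": 0, "z": 0, "spin": 0}

```text
time: 20.35
eef_pos: [0.5759, -0.1974, 0.0887]
tcp_rot: [0.975, 0.223, 0.0, 0.001]
contact_force: [-1.4, -1.9, 8.0]
opening: 0.481
finger_force: 51.6
```

step_arm:
  commands:
    - {"gripper": 1, "x": 0, "y": 0, "z": 0.4, "spin": 0}
    - {"gripper": 1, "x": 0, "y": 0, "z": 0.3, "spin": 0}
    - {"gripper": 1, "x": 0, "y": 0, "z": 0.3, "spin": 0}
    - {"gripper": 1, "x": 0, "y": 0, "z": 0, "spin": 0}
    - {"gripper": 1, "x": 0, "y": 0, "z": 0, "spin": 0}
    - {"gripper": 1, "x": 0, "y": 0, "z": 0, "spin": 0}
    - {"gripper": 1, "x": 0, "y": 0, "z": 0, "spin": 0}
    - {"gripper": 1, "x": 0, "y": 0, "z": 0, "spin": 0}
    - {"gripper": 1, "x": 0, "y": 0, "z": 0, "spin": 0}
    - {"gripper": 1, "x": 0, "y": 0, "z": 0, "spin": 0}

```text
time: 21.35
eef_pos: [0.5754, -0.197, 0.0862]
tcp_rot: [0.975, 0.222, 0.0, -0.0]
contact_force: [0.9, -1.7, 2.9]
opening: 0.486
finger_force: 51.3
```

step_arm:
  commands:
    - {"gripper": 1, "x": 0, "y": 0, "z": 1, "spin": 0}
    - {"gripper": 1, "x": 0, "y": 0, "z": 1.5, "spin": 0}
    - {"gripper": 1, "x": 0, "y": 0, "z": 1.5, "spin": 0}
    - {"gripper": 1, "x": 0, "y": 0, "z": 1.5, "spin": 0}
    - {"gripper": 1, "x": 0, "y": 0, "z": 1.5, "spin": 0}
    - {"gripper": 1, "x": 0, "y": 0, "z": 1.5, "spin": 0}
    - {"gripper": 1, "x": 0, "y": 0, "z": 1.5, "spin": 0}
    - {"gripper": 1, "x": 0, "y": 0, "z": 1.5, "spin": 0}
    - {"gripper": 1, "x": 0, "y": 0, "z": 0, "spin": 0}
    - {"gripper": 1, "x": 0, "y": 0, "z": 0, "spin": 0}

```text
time: 22.35
eef_pos: [0.5751, -0.1968, 0.074]
tcp_rot: [0.975, 0.222, -0.0, -0.0]
contact_force: [2.3, -2.0, -0.8]
opening: 0.483
finger_force: 50.9
```

step_arm:
  commands:
    - {"gripper": 1, "x": 0, "y": 0, "z": 0.6, "spin": 0}
    - {"gripper": 1, "x": 0, "y": 0, "z": 0.6, "spin": 0}
    - {"gripper": 1, "x": 0, "y": 0, "z": 0.6, "spin": 0}
    - {"gripper": 1, "x": 0, "y": 0, "z": 0.6, "spin": 0}
    - {"gripper": 1, "x": 0, "y": 0, "z": 0.6, "spin": 0}
    - {"gripper": 1, "x": 0, "y": 0, "z": 0.5, "spin": 0}
    - {"gripper": 1, "x": 0, "y": 0, "z": 0.5, "spin": 0}
    - {"gripper": 1, "x": 0, "y": 0, "z": 0, "spin": 0}
    - {"gripper": 1, "x": 0, "y": 0, "z": 0, "spin": 0}
    - {"gripper": 1, "x": 0, "y": 0, "z": 0, "spin": 0}

```text
time: 23.35
eef_pos: [0.5751, -0.1969, 0.07]
tcp_rot: [0.975, 0.222, -0.0, -0.0]
contact_force: [1.8, -1.9, -1.7]
opening: 0.486
finger_force: 50.7
```

step_arm:
  commands:
    - {"gripper": 1, "x": 0, "y": 0, "z": 0.3, "spin": 0}
    - {"gripper": 1, "x": 0, "y": 0, "z": 0.3, "spin": 0}
    - {"gripper": 1, "x": 0, "y": 0, "z": 0.3, "spin": 0}
    - {"gripper": 1, "x": 0, "y": 0, "z": 0.3, "spin": 0}
    - {"gripper": 1, "x": 0, "y": 0, "z": 0, "spin": 0}
    - {"gripper": 1, "x": 0, "y": 0, "z": 0, "spin": 0}
    - {"gripper": 1, "x": 0, "y": 0, "z": 0, "spin": 0}
    - {"gripper": 1, "x": 0, "y": 0, "z": 0, "spin": 0}
    - {"gripper": 1, "x": 0, "y": 0, "z": 0, "spin": 0}
    - {"gripper": 1, "x": 0, "y": 0, "z": 0, "spin": 0}

```text
time: 24.35
eef_pos: [0.5751, -0.197, 0.0693]
tcp_rot: [0.975, 0.223, -0.0, -0.0]
contact_force: [0.9, -3.2, -3.0]
opening: 0.483
finger_force: 50.6
```

step_arm:
  commands:
    - {"gripper": 1, "x": 0, "y": 0, "z": 0.3, "spin": 0}
    - {"gripper": 1, "x": 0, "y": 0, "z": 0.3, "spin": 0}
    - {"gripper": 1, "x": 0, "y": 0, "z": 0.3, "spin": 0}
    - {"gripper": 1, "x": 0, "y": 0, "z": 0.3, "spin": 0}
    - {"gripper": 1, "x": 0, "y": 0, "z": 0, "spin": 0}
    - {"gripper": 1, "x": 0, "y": 0, "z": 0, "spin": 0}
    - {"gripper": 1, "x": 0, "y": 0, "z": 0, "spin": 0}
    - {"gripper": 1, "x": 0, "y": 0, "z": 0, "spin": 0}
    - {"gripper": 1, "x": 0, "y": 0, "z": 0, "spin": 0}
    - {"gripper": 1, "x": 0, "y": 0, "z": 0, "spin": 0}

```text
time: 25.35
eef_pos: [0.5752, -0.1969, 0.0682]
tcp_rot: [0.975, 0.223, -0.0, -0.0]
contact_force: [0.4, -3.8, -3.3]
opening: 0.483
finger_force: 50.5
```

step_arm:
  commands:
    - {"gripper": 1, "x": 0, "y": 0.1, "z": 0.3, "spin": 0}
    - {"gripper": 1, "x": 0, "y": 0.1, "z": 0.3, "spin": 0}
    - {"gripper": 1, "x": 0, "y": 0.1, "z": 0.2, "spin": 0}
    - {"gripper": 1, "x": 0, "y": 0, "z": 0.2, "spin": 0}
    - {"gripper": 1, "x": 0, "y": 0, "z": 0, "spin": 0}
    - {"gripper": 1, "x": 0, "y": 0, "z": 0, "spin": 0}
    - {"gripper": 1, "x": 0, "y": 0, "z": 0, "spin": 0}
    - {"gripper": 1, "x": 0, "y": 0, "z": 0, "spin": 0}
    - {"gripper": 1, "x": 0, "y": 0, "z": 0, "spin": 0}
    - {"gripper": 1, "x": 0, "y": 0, "z": 0, "spin": 0}

```text
time: 26.35
eef_pos: [0.5754, -0.1972, 0.0674]
tcp_rot: [0.975, 0.223, 0.0, -0.0]
contact_force: [0.4, -0.0, -0.8]
opening: 0.487
finger_force: 50.6
```

step_arm:
  commands:
    - {"gripper": 1, "x": 0, "y": 0, "z": 0.3, "spin": 0}
    - {"gripper": 1, "x": 0, "y": 0, "z": 0.3, "spin": 0}
    - {"gripper": 1, "x": 0, "y": 0, "z": 0.2, "spin": 0}
    - {"gripper": 1, "x": 0, "y": 0, "z": 0.2, "spin": 0}
    - {"gripper": 1, "x": 0, "y": 0, "z": 0, "spin": 0}
    - {"gripper": 1, "x": 0, "y": 0, "z": 0, "spin": 0}
    - {"gripper": 1, "x": 0, "y": 0, "z": 0, "spin": 0}
    - {"gripper": 1, "x": 0, "y": 0, "z": 0, "spin": 0}
    - {"gripper": 1, "x": 0, "y": 0, "z": 0, "spin": 0}
    - {"gripper": 1, "x": 0, "y": 0, "z": 0, "spin": 0}

```text
time: 27.35
eef_pos: [0.5756, -0.1973, 0.0668]
tcp_rot: [0.975, 0.223, 0.0, 0.0]
contact_force: [-1.0, 1.9, 4.7]
opening: 0.484
finger_force: 51.2
```

step_arm:
  commands:
    - {"gripper": 1, "x": 0, "y": 0, "z": 0.2, "spin": 0}
    - {"gripper": 1, "x": 0, "y": 0, "z": 0.2, "spin": 0}
    - {"gripper": 1, "x": 0, "y": 0, "z": 0.2, "spin": 0}
    - {"gripper": 1, "x": 0, "y": 0, "z": 0.2, "spin": 0}
    - {"gripper": 1, "x": 0, "y": 0, "z": 0, "spin": 0}
    - {"gripper": 1, "x": 0, "y": 0, "z": 0, "spin": 0}
    - {"gripper": 1, "x": 0, "y": 0, "z": 0, "spin": 0}
    - {"gripper": 1, "x": 0, "y": 0, "z": 0, "spin": 0}
    - {"gripper": 1, "x": 0, "y": 0, "z": 0, "spin": 0}
    - {"gripper": 1, "x": 0, "y": 0, "z": 0, "spin": 0}

```text
time: 28.35
eef_pos: [0.5758, -0.1974, 0.0668]
tcp_rot: [0.975, 0.223, 0.0, 0.0]
contact_force: [-2.7, -0.2, 8.0]
opening: 0.483
finger_force: 51.6
```

The z reading hasn't moved from 0.0668 while the force rose to 8 N. Before that there was a −3 N draw over the last 2 mm, so this is the click and then the rigid seat. I'll ease the pressure and release.

step_arm:
  commands:
    - {"gripper": 1, "x": 0, "y": 0, "z": -0.5, "spin": 0}
    - {"gripper": 1, "x": 0, "y": 0, "z": -0.6, "spin": 0}
    - {"gripper": 1, "x": 0, "y": 0, "z": 0, "spin": 0}
    - {"gripper": 1, "x": 0, "y": 0, "z": 0, "spin": 0}
    - {"gripper": -0.4, "x": 0, "y": 0, "z": 0, "spin": 0}
    - {"gripper": -0.8, "x": 0, "y": 0, "z": 0, "spin": 0}
    - {"gripper": -0.8, "x": 0, "y": 0, "z": 0, "spin": 0}
    - {"gripper": -0.8, "x": 0, "y": 0, "z": 0, "spin": 0}
    - {"gripper": -0.8, "x": 0, "y": 0, "z": 0, "spin": 0}
    - {"gripper": -0.8, "x": 0, "y": 0, "z": 0, "spin": 0}

```text
time: 29.35
eef_pos: [0.5753, -0.1972, 0.0665]
tcp_rot: [0.975, 0.223, -0.0, -0.0]
contact_force: [0.2, -0.7, 0.1]
opening: 0.901
finger_force: 0.0
```

step_arm:
  commands:
    - {"gripper": -0.8, "x": 0, "y": 0, "z": 0, "spin": 0}
    - {"gripper": -0.8, "x": 0, "y": 0, "z": -5, "spin": 0}
    - {"gripper": -0.8, "x": 0, "y": 0, "z": -10, "spin": 0}
    - {"gripper": -0.8, "x": 0, "y": 0, "z": -20, "spin": 0}
    - {"gripper": -0.8, "x": 0, "y": 0, "z": -30, "spin": 0}
    - {"gripper": -0.8, "x": 0, "y": 0, "z": -30, "spin": 0}
    - {"gripper": -0.8, "x": 0, "y": 0, "z": -30, "spin": 0}
    - {"gripper": -0.8, "x": 0, "y": 0, "z": -20, "spin": 0}
    - {"gripper": -0.8, "x": 0, "y": 0, "z": 0, "spin": 0}
    - {"gripper": -0.8, "x": 0, "y": 0, "z": 0, "spin": 0}

```text
time: 30.35
eef_pos: [0.5754, -0.1973, 0.2121]
tcp_rot: [0.975, 0.223, 0.0, 0.0]
contact_force: [-0.0, -0.4, -0.5]
opening: 0.903
finger_force: 0.0
```

```bash
python3 - <<'E'
from h import *
c=cam('side'); a=c['color'][:,:,::-1]; P=cloud(c)
q=P[(np.hypot(P[...,0]-.574,P[...,1]+.197)<.03)]; print(np.histogram(q[:,2],bins=np.arange(.03,.12,.003)))
cv2.imwrite('pics/e.png',cv2.resize(a[90:190,230:350],(720,600),interpolation=cv2.INTER_CUBIC))
E
```

```text
(array([ 4,  4,  6,  5,  6, 11, 11, 11, 11, 10, 11, 12, 11, 16, 12, 13, 11,
       14, 42, 17,  6,  7,  3,  0,  0,  0,  0,  0,  0]), array([0.03 , 0.033, 0.036, 0.039, 0.042, 0.045, 0.048, 0.051, 0.054,
       0.057, 0.06 , 0.063, 0.066, 0.069, 0.072, 0.075, 0.078, 0.081,
       0.084, 0.087, 0.09 , 0.093, 0.096, 0.099, 0.102, 0.105, 0.108,
       0.111, 0.114, 0.117]))
```

View pics/e.png

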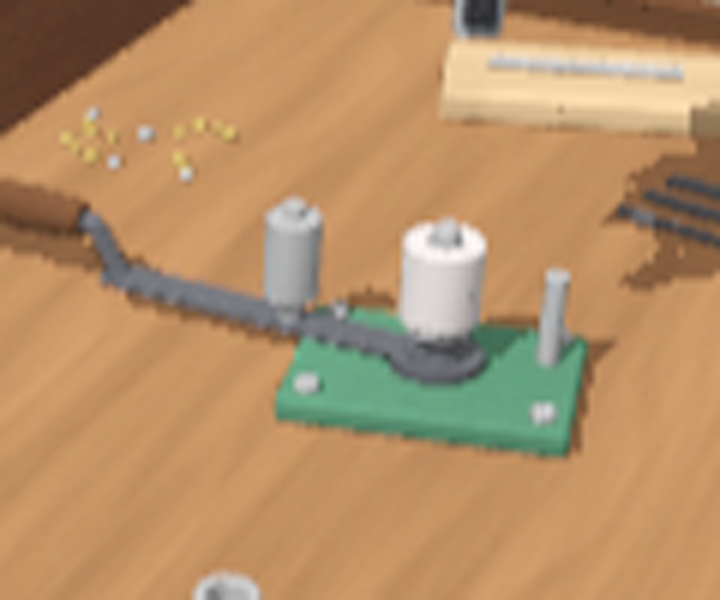

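The picture shows the white former upright on the pin at (443,280). The pin tip stands proud at (446,232), the seat flange is covered, and the lever and roller haven't moved. The former's top is at about 0.0865 m, which is the seat height plus 42 mm.

```bash
python3 -c "
from plant import *
print(sign_off())"
```

```text
the job is handed in; nothing more can be done
None
```

The white former is on the forming pin, past both balls and home on its seat. I let go of it and handed the job in at about 30 s; the highest push I read was 8 N, though force was only read once per second of motion.

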